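# Change over the wax pans on a finishing-bench warming plate

### The arm

A 7-joint arm with a two-finger parallel gripper is mounted at the origin on the work surface. World frame = base frame: x ahead of the robot, y to its left, z up, the work surface at z = 0. Lengths are in m, angles in degrees, forces in N, time in s.
With the tool pointing down it reaches from about 0.4 to 0.85 m from the base axis. Payload 10.4 kg.
Tool frame: the origin (TCP) lies at the centre of the arm's flange, where the gripper is bolted on; the fingertips stand 182 mm ahead of it and the grasp point (between the pads) lies 164 mm ahead of it; z points along the fingers, y is the line along which they close (so a half turn about z gives the same grasp; the last joint's range is limited). The gripper opens to 87 mm and grips with 3 to 60 N. Pads are 19 mm wide; open, the fingers measure 117 mm over their backs; the gripper's body (75 mm by 190 mm) begins 51 mm behind the grasp point.
Start: joints at [69.809, 19.034, -3.707, 83.658, 1.238, 77.344, -5.071], TCP at [0.202, -0.591, 0.405] pointing down, gripper open.
Joint ranges: [-148.97, 148.97], [-28.65, 121.19], [-84.17, 76.75], [9.2, 138.47], [-72.65, 252.65], [3.7, 117.97], [-149.18, 149.18]. Speed limits (degrees/s): [127.2, 127.2, 159.86, 159.86, 180, 180, 180].

### API

Orientations are given as a 3x3 rotation matrix whose columns are the frame's x, y, z axes.
In Python, from workcell import * gives the robot as it stands. The module is installed in compiled form; this text tells all that it offers.
- The arm moves only by the tool play_rows, never from a script. Its argument "rows" is a list of rows, each a list of 7 numbers: the finger opening in mm, from 0 to 87, then the shift along the tool's x, y, z in mm, then the turn, a rotation vector about the tool's x, y, z in units of 5 degrees (1.0 is 5 degrees). A call has exactly 8 rows; each row shifts and turns the commanded pose from where the row before left it, along the tool's axes as they then stand; what a row does not reach is not made up. A row lasts 1/10 s, in which the tool goes at most 50 mm and 8.59 degrees, less where a joint would pass 70% of its speed; a pose out of reach is approached as far as the arm can. A call with a gripper value outside its range is refused whole. The fingers move at their own pace and stop on an object; "squeeze" is the grip in N (left out, the last holds). Time passes only in rows, so rows that do not move let the fingers close, or fill a call up. It gives the time, the measured TCP pose, the force, the opening and the grip force at its end, in the units of the state.
- get_state(): the state, without advancing time (a new reading comes with each control period).
- snapshot(name): name is "scene" or "top" or "wrist"; returns (picture, depth): 384x512x3 uint8, blue, green, red; 384x512 float32, m along the optical axis (not along the pixel's ray), 0 where there is no reading.
- camera_model(name): a dict with "K" (3x3 intrinsics, pixels), "k1" (the pictures are not rectified: a ray, as slopes to the right and down, at radius r is drawn at 1 + k1 r^2 times it, then the intrinsics apply), "xyz" and "attitude" of the camera in the world. Camera axes: x right, y up, looking along -z (the intrinsics and any distortion apply to the point x, -y, -z); pixel columns grow to the right and rows downward; lengths in m; the calibration is good to about 2 mm. A picture is of the moment at which its call begins: read the wrist's pose just before it. camera_model takes no time and is no camera call; for the wrist camera it gives the pose at the moment of the call.
- finish_job(): hands the job in; it is judged then, once.
The state is a dict: "time": time; "joint_positions": joint angles; "dq": joint speeds; "joint_efforts": joint torques, N m; "ee_pos": TCP position; "ee_rot": TCP orientation; "contact_force": force on the tool from outside, world axes, zero at the start; "ft_torque": the same for the moment, N m; "grip_width": finger opening in m; "grasp_force": force on a finger pad.
Only numpy, scipy, OpenCV 4.12 (cv2) and the standard library are available. Lean on these libraries where they do the work, as an engineer would, in place of code of your own. Each camera call takes 0.05 s, during which the arm holds its last target. There are 200 camera calls.

### The job

Without lifting the pans, slide the empty steel pan off the orange heating ring onto the free white parking ring, then slide the blue pan of beeswax bars from its blue waiting ring onto the heating ring. Then set the lid on the blue pan and, last, turn the switch-box knob clockwise until it clicks over to on. Leave the other things on the bench where they are.

Things in the scene. Friction and masses are not known exactly. Their poses are not given: they have to be found in the camera images.
- plate: Warming plate, black glass top in an aluminium tray, 240 (x) x 430 (y) x 35 mm high, fixed. Origin: centre of its underside; the top is at z = 35 mm. Three painted rings (110 mm across) lie in a row on the top, at plate x = 40 mm and plate y = -140, 0 and 140 mm: the orange one in the middle, the white and the blue one at the ends, either way round. Its x axis points to the back.
- heat_mark (a point): Centre of the orange double heating ring in the middle of the plate, on the top surface (plate x = 40, y = 0, z = 35 mm).
- park_mark: Centre of the white parking ring, 110 mm across, flat paint on the plate's top surface, at one end of the row; free at the start.
- wait_mark: Centre of the blue waiting ring, 110 mm across, flat paint on the plate's top surface, at the other end of the row; the blue pan starts on it.
- empty_pan: Empty bare-steel saucepan, loose, about 0.4 kg: 90 mm across the rim, 60 mm high, base 82 mm across, wall 4 mm. Origin: centre of the underside; z up. A straight black handle, 16 mm wide and 13 mm high, runs along the pan's -x direction from 42 to 142 mm from the axis, its centre line 45 mm above the pan's underside; it points roughly at the robot. Starts on the heating ring.
- empty_pan_grip (a point): Point on the centre line of the empty pan's handle, 105 mm out from the pan's axis, 45 mm above its underside; the handle can be pinched here from above, fingers closing across it (the pan's y).
- wax_pan: Blue enamel saucepan with yellow beeswax bars in it and a brown wooden handle, loose, about 0.4 kg; the same shape and size as the empty pan (90 mm rim, 60 mm high, handle along its -x). Origin: centre of the underside. Rim inner diameter 82 mm. The bars stay below 35 mm inside.
- wax_pan_grip (a point): Point on the centre line of the blue pan's handle, 105 mm out from the pan's axis, 45 mm above its underside.
- pan_lid: Steel lid, loose, 0.11 kg: a disc 96 mm across and 4 mm thick above a plug 72 mm across and 6 mm deep that drops into the pan, and an upright brown wooden knob 22 mm in diameter whose top is 45 mm above the origin. Origin: centre of the plug's underside; z up. Seated on a pan, its origin lies 54 mm above the pan's origin.
- pan_lid_grip (a point): Point on the axis of the lid's knob, 34 mm above the lid's origin: the place to grip it from above.
- coaster: Round cork coaster, 110 mm across and 8 mm thick, fixed; the lid starts on it. To the left or the right of the plate, on the other side from the switch box.
- switch_box: Grey switch box, 120 (x) x 110 (y) x 50 mm high, fixed. Origin: centre of its underside. On its top, in the middle, a round steel base and a black bar knob; a white dot marks off, a red dot on.
- knob_grip (a point): On the knob's axis, 87 mm above the bench, where to grip the bar: 42 mm long, 14 mm wide, its top 94 mm and its underside disc's top 64 mm above the bench. The point turns with the knob: the bar lies along the point's x axis.
- knob (a joint): Turn of the knob in rad: 0 off (bar along the box's x), growing clockwise seen from above to the stop at 1.2 (on). A spring detent resists the first half (up to about 0.15 N m); past about 0.6 it snaps over to 1.2 by itself, short of that it springs back.
- mallet_a: Turned light-wood carving mallet standing upright, 72 mm across, 162 mm high. Bystander; origin under its centre.
- mallet_b: Turned brown-wood mallet standing upright, 61 mm across, 122 mm high. Bystander; origin under its centre.
- glue_bottle: White glue bottle with orange cap, 52 mm across, 150 mm high. Bystander; origin under its centre.
- water_bottle: Clear jar with a white cap, 72 mm across, 110 mm high. Bystander; origin under its centre.
- hammer: Hammer, 260 mm long, lying on the bench. Bystander.
- sanding_block: Cork sanding block 100 x 60 x 32 mm. Bystander; origin under its centre.
- wood_cup: Dark wooden cup, 84 mm across, 50 mm high. Bystander; origin under its centre.

How it is judged:
By the outcome, as a careful person would: the job done as asked, in the order asked, and still so for the second after the job is handed in, with the robot touching nothing.
It also fails if it takes over 72 s, if anything falls off the work surface, if the arm or the gripper's body presses on something with over 40 N, if the wrist force passes 120 N, or if a joint passes its speed limit or range.

## Working session

There is one attempt and no reset: what is moved stays moved. The work goes in short steps, Python scripts to look and compute and a tool call to move; the robot and the scene stay as the last step left them, time stands still between calls to the robot, and variables do not carry over. Pictures are saved under pics/ and viewed, at most 12 in all, crops included, and the job is handed in when it is done.

Besides the shell and the picture viewer there is one more tool, called as name([rows], argument=value, ...), one row to a line, values as JSON. play_rows: Moves the arm, as the interface text tells. Its arguments: {"type":"object","properties":{"rows":{"type":"array"},"squeeze":{"type":"number"}},"required":["rows"]}

```bash
mkdir -p pics; cat > h.py <<'E'
from workcell import *
import numpy as np, cv2
def ray(cam,uv):
    K=np.array(cam["K"]);uv=np.atleast_2d(uv).astype(float)
    p=cv2.undistortPoints(uv.reshape(-1,1,2),K,np.array([cam["k1"],0,0,0.])).reshape(-1,2)
    d=np.c_[p[:,0],-p[:,1],-np.ones(len(p))]@np.array(cam["attitude"]).T
    return np.array(cam["xyz"]),d
def onplane(cam,uv,z):
    o,d=ray(cam,uv); return o+d*((z-o[2])/d[:,2])[:,None]
def proj(cam,P):
    q=(np.atleast_2d(P)-np.array(cam["xyz"]))@np.array(cam["attitude"])
    s=q[:,:2]/-q[:,2:]; s[:,1]*=-1; r2=(s**2).sum(1,keepdims=True); s=s*(1+cam["k1"]*r2)
    K=np.array(cam["K"]); return s@K[:2,:2].T+K[:2,2]
def cloud(cam,depth):
    v,u=np.mgrid[:384,:512]; o,d=ray(cam,np.c_[u.ravel(),v.ravel()])
    P=o+d*depth.reshape(-1,1); P[depth.ravel()==0]=np.nan
    return P.reshape(384,512,3)
E
python3 - <<'E'
from h import *
s=get_state();print({k:np.round(v,3).tolist() for k,v in s.items()})
ims=[]
for n in("scene","top","wrist"):
    c=camera_model(n);im,d=snapshot(n);np.savez(n,im=im,d=d);import pickle;pickle.dump(c,open(n+".pkl","wb"))
    print(n,{k:np.round(v,3).tolist() for k,v in c.items()}); cv2.imwrite(f"pics/{n}0.png",im)
E
```

```text
{'time': 0.0, 'joint_positions': [69.809, 19.072, -3.705, 83.704, 1.238, 77.342, -5.07], 'dq': [-0.059, -0.064, 0.06, -0.03, 0.102, 0.05, -0.012], 'joint_efforts': [0.0, -62.324, 0.025, -38.99, -0.061, 0.04, 0.0], 'ee_pos': [0.202, -0.591, 0.404], 'ee_rot': [[0.946, 0.324, -0.001], [0.324, -0.946, 0.001], [-0.0, -0.001, -1.0]], 'contact_force': [0.412, 0.685, -0.031], 'ft_torque': [-0.033, 0.016, 0.057], 'grasp_force': 0.0, 'grip_width': 0.087}
scene {'K': [[384.802, 0.0, 253.75], [0.0, 384.802, 193.992], [0.0, 0.0, 1.0]], 'k1': -0.014, 'xyz': [1.074, 0.733, 0.832], 'attitude': [[-0.811, -0.375, 0.449], [0.585, -0.532, 0.613], [0.009, 0.759, 0.651]]}
top {'K': [[384.537, 0.0, 251.705], [0.0, 384.537, 190.628], [0.0, 0.0, 1.0]], 'k1': 0.031, 'xyz': [0.377, 0.006, 1.149], 'attitude': [[-0.016, 0.988, -0.155], [-1.0, -0.017, -0.004], [-0.006, 0.155, 0.988]]}
wrist {'K': [[272.305, 0.0, 252.658], [0.0, 272.305, 193.58], [0.0, 0.0, 1.0]], 'k1': -0.062, 'xyz': [0.282, -0.564, 0.385], 'attitude': [[0.324, 0.901, 0.289], [-0.946, 0.309, 0.099], [-0.0, -0.305, 0.952]]}
```

View pics/top0.png

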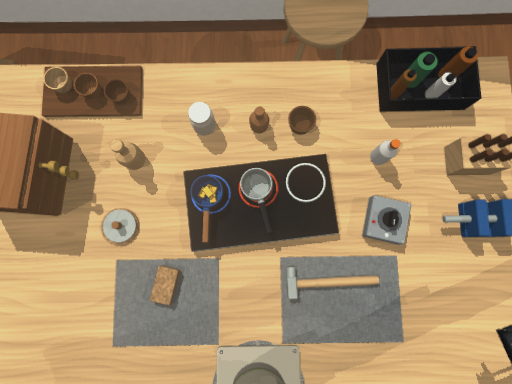

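View pics/scene0.png

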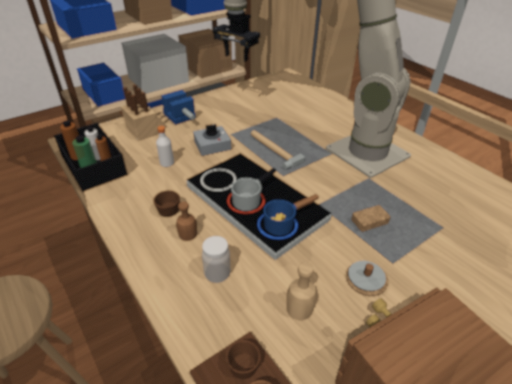

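The top view shows the blue pan (210,193), empty pan (257,187), white ring (306,182), lid (120,226) and switch-box knob (389,218). The scene view shows the same things: pans at (280,217) and (246,192), lid at (368,277), knob at (211,131).

```bash
cat > m.py <<'E'
from h import *
import pickle
D={n:(camera_model(n),)+tuple(np.load(n+".npz")[k] for k in("im","d")) for n in("top","scene")}
def tri(a,b):
    (o1,d1),(o2,d2)=ray(D["top"][0],a),ray(D["scene"][0],b);d1=d1[0];d2=d2[0]
    t=np.linalg.lstsq(np.c_[d1,-d2],o2-o1,rcond=None)[0];p,q=o1+t[0]*d1,o2+t[1]*d2
    return (p+q)/2,np.linalg.norm(p-q)
if __name__=="__main__":
    C={n:cloud(D[n][0],D[n][2]) for n in D}
    def box(n,x0,x1,y0,y1,z0,z1):
        P=C[n];return (P[...,0]>x0)&(P[...,0]<x1)&(P[...,1]>y0)&(P[...,1]<y1)&(P[...,2]>z0)&(P[...,2]<z1)
    hsv={n:cv2.cvtColor(D[n][1],cv2.COLOR_BGR2HSV) for n in D}
    cam=D["top"][0]
    for nm,uv in dict(wax=(210,193),empty=(257,187),white=(306,182),lid=(120,226),knob=(389,218)).items():
        print(nm,C["top"][uv[1],uv[0]].round(3))
    for n in D:
        cam,im,d=D[n];H=hsv[n];P=C[n]
        # white ring
        m=box(n,.3,.9,-.35,.05,.025,.045)&(H[...,1]<60)&(H[...,2]>150)
        k,l,st,_=cv2.connectedComponentsWithStats(m.astype(np.uint8)); i=1+np.argmax(st[1:,4]);v,u=np.nonzero(l==i)
        c=cv2.fitEllipse(cv2.convexHull(np.c_[u,v].astype(np.float32)))
        W=onplane(cam,np.c_[u,v],.035)[:,:2]; A=np.c_[2*W,np.ones(len(W))];s=np.linalg.lstsq(A,(W**2).sum(1),rcond=None)[0]
        print(n,"white",c[0],"circlefit",s[:2].round(4),np.sqrt(s[2]+s[:2]@s[:2]).round(4),"z med",np.nanmedian(P[l==i,2]).round(4))
        # plate dark
        m=(H[...,2]<60)&box(n,.3,.9,-.4,.4,.02,.05)
        m=cv2.morphologyEx(m.astype(np.uint8),cv2.MORPH_CLOSE,np.ones((5,5)));k,l,st,_=cv2.connectedComponentsWithStats(m);i=1+np.argmax(st[1:,4]);v,u=np.nonzero(l==i)
        R=cv2.minAreaRect((onplane(cam,np.c_[u,v],.035)[:,:2]*1000).astype(np.float32));print(n,"plate",np.round(R[0],1),np.round(R[1],1),round(R[2],2))
        # tall-things per region by depth
        for nm,(cx,cy),r,z0 in(("wax",W.mean(0)+[0,.28],.065,.075),("empty",W.mean(0)+[0,.14],.065,.075)):
            m=box(n,cx-r,cx+r,cy-r,cy+r,.088,.11);q=P[m][:,:2]
            if len(q)>5:
                (a,b),rad=cv2.minEnclosingCircle((q*1000).astype(np.float32));print(n,nm,"rim",round(a,1),round(b,1),round(rad,1),len(q),np.nanmedian(P[m][:,2]).round(4))
E
python3 m.py
```

```text
wax [0.542 0.128 0.069]
empty [ 0.561 -0.006  0.042]
white [ 0.574 -0.149  0.039]
lid [0.455 0.391 0.037]
knob [ 0.463 -0.372  0.071]
top white (305.211181640625, 181.859375) circlefit [ 0.5757 -0.1475] 0.0552 z med 0.0357
top plate [521.7 -39.3] [230.2 368.4] 6.2
top wax rim 545.1 136.8 45.0 138 0.0949
top empty rim 559.1 -0.8 48.8 178 0.0947
scene white (288.4970397949219, 161.53533935546875) circlefit [ 0.3222 -0.0919] 0.011 z med 0.0286
scene plate [523.3  -9. ] [231.9 417. ] 6.11
```

```bash
cat > m2.py <<'E'
from m import *
cam,im,d=D["top"];H=cv2.cvtColor(im,cv2.COLOR_BGR2HSV)
def circ(uv,z):
    W=onplane(cam,uv,z)[:,:2];x=None
    for _ in range(6):
        s=np.linalg.lstsq(np.c_[2*W,np.ones(len(W))],(W**2).sum(1),rcond=None)[0];r=np.sqrt(s[2]+s[:2]@s[:2]);e=abs(np.linalg.norm(W-s[:2],axis=1)-r)
        W=W[e<max(2*np.median(e),.002)]
    return s[:2].round(4),r.round(4),len(W)
# orange ring
h,s,v=[H[...,i].astype(int) for i in range(3)]
Y,X=np.mgrid[:384,:512]
m=((h<8)|(h>172))&(s>140)&(v>80)&(abs(X-257)<30)&(abs(Y-187)<30);print("orange",circ(np.c_[X[m],Y[m]],.035))
P=cloud(cam,d)
for nm,(cx,cy) in dict(wax=(.545,.137),empty=(.559,-.001)).items():
    r=np.hypot(P[...,0]-cx,P[...,1]-cy)
    m=(P[...,2]>.087)&(P[...,2]<.1)&(r<.056);print(nm,"rim fit",circ(np.c_[X[m],Y[m]],.095),P[m][:,2].mean().round(4))
    m=(P[...,2]>.07)&(P[...,2]<.1)&(r>.06)&(r<.16)&(P[...,0]<cx);
    k,l,st,_=cv2.connectedComponentsWithStats(m.astype(np.uint8));m=l==1+np.argmax(st[1:,4])
    q=onplane(cam,np.c_[X[m],Y[m]],.0865)[:,:2];L=cv2.fitLine(q.astype(np.float32),cv2.DIST_HUBER,0,.01,.01).ravel()
    L=L*np.sign(L[0]);t=np.array([cx,cy])-L[2:]; print(nm,"handle n",len(q),"ang(pan x)",np.degrees(np.arctan2(L[1],L[0])).round(2),"mean",q.mean(0).round(4),"zmed",np.median(P[m][:,2]).round(4),"axis offset mm",(1000*(L[0]*t[1]-L[1]*t[0])).round(1), "far end",np.linalg.norm(q-[cx,cy],axis=1).max().round(4))
rows=[]
for n,(lx,ly),(kx,ky) in(("top",(120,226),(389,218)),("scene",(368,277),(211,131))):
    i=D[n][1];f=lambda x,y:cv2.resize(i[y-32:y+32,x-40:x+40],None,fx=5,fy=5,interpolation=cv2.INTER_CUBIC)
    rows.append(np.hstack([f(lx,ly),f(kx,ky)]))
    print(n,"offs",(lx-40,ly-32),(kx-40,ky-32))
cv2.imwrite("pics/crop.png",cv2.resize(np.vstack(rows),(750,600)))
E
python3 m2.py
```

```text
orange (array([ 0.5619, -0.0078]), np.float64(0.0559), 128)
wax rim fit (array([0.5448, 0.1363]), np.float64(0.0427), 135) 0.0938
wax handle n 176 ang(pan x) -2.38 mean [0.4442 0.1396] zmed 0.0868 axis offset mm 1.6 far end 0.1391
empty rim fit (array([ 0.5631, -0.0018]), np.float64(0.0426), 120) 0.0937
empty handle n 165 ang(pan x) 13.96 mean [ 0.4639 -0.0264] zmed 0.0865 axis offset mm 1.7 far end 0.1369
top offs (80, 194) (349, 186)
scene offs (328, 245) (171, 99)
```

View pics/crop.png

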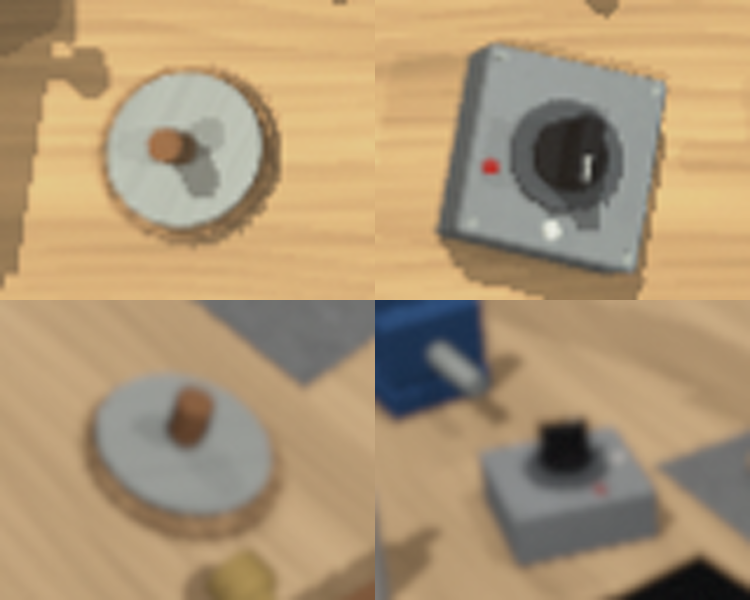

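The crops show, on the lid, the disc centre at top pixel (119.5,225.8) with knob top near (114.8,225.1) in the top view and (369.2,266.8) in the scene view. The bar knob points at the white dot (off), with its base at about (389.5,219.5) in the top view.

```bash
cat > m3.py <<'E'
from m import *
cam,im,d=D["top"]
o=lambda p,ox,oy,y0=0,x0=0:(ox+(p[0]-x0)/4.6875,oy+(p[1]-y0)/4.6875)
print("lid knob top tri",tri(o((163,146),80,194),o((193,398),328,245,300)))
print("lid disc z.018",onplane(cam,o((185,149),80,194),.018))
print("bar top tri",tri(o((574,152),349,186,0,375),o((563,424),171,99,300,375)))
s=onplane(cam,[o(p,349,186,0,375) for p in((497,57),(655,90),(628,258),(473,223),(490,167),(552,230),(565,157))],.05)[:,:2]
print(s.round(4).tolist(),"box c",s[:4].mean(0)); a=lambda v:np.degrees(np.arctan2(v[1],v[0])).round(1)
print("yaw",a(s[0]-s[3]),a(s[1]-s[2]),a(s[0]-s[1])-90,a(s[3]-s[2])-90)
P=cloud(cam,d)
def obs(nm,x0,x1,y0,y1,z0):
    m=(P[...,0]>x0)&(P[...,0]<x1)&(P[...,1]>y0)&(P[...,1]<y1)&(P[...,2]>z0);q=P[m]
    if len(q):print(nm,len(q),q.min(0).round(3),q.max(0).round(3))
obs("glue",.54,.8,-.45,-.3,.06);obs("malletA",.53,.75,.3,.45,.06);obs("cabinet",.25,.8,.45,.8,.06);obs("lidknob",.42,.49,.35,.43,.04)
obs("knob",.42,.51,-.43,-.33,.075)
E
python3 m3.py
```

```text
lid knob top tri (array([0.45752495, 0.40003092, 0.05027527]), np.float64(0.003057499703437553))
lid disc z.018 [[0.45674781 0.39910858 0.018     ]]
bar top tri (array([ 0.46170458, -0.373366  ,  0.09042398]), np.float64(0.004989068531045094))
[[0.5217, -0.3436], [0.4999, -0.4376], [0.3989, -0.4134], [0.421, -0.3225], [0.4546, -0.3349], [0.4161, -0.3695], [0.46, -0.3804]] box c [ 0.46038581 -0.37928116]
yaw -11.8 -13.4 -13.099999999999994 -13.700000000000003
glue 470 [ 0.63 -0.45  0.06] [ 0.8   -0.35   0.155]
malletA 562 [0.625 0.331 0.06 ] [0.694 0.395 0.166]
cabinet 5764 [0.492 0.516 0.06 ] [0.738 0.705 0.207]
lidknob 55 [0.448 0.389 0.042] [0.468 0.409 0.058]
knob 107 [ 0.442 -0.387  0.077] [ 0.483 -0.367  0.099]
```

```bash
cat > go.py <<'E'
from h import *
def to(x,y,z,yaw=None,verbose=1):
    "tool-axis shift (mm) of the grasp point to x,y,z, and turn about tool axes (5deg units) applied AFTER the shift"
    from scipy.spatial.transform import Rotation as R
    s=get_state();Rm=np.array(s["ee_rot"]);p=np.array(s["ee_pos"])
    cur=np.degrees(np.arctan2(Rm[1,0],Rm[0,0]))
    yaw=cur if yaw is None else yaw
    c,n=np.cos(np.radians(yaw)),np.sin(np.radians(yaw));Rt=np.array([[c,n,0],[n,-c,0],[0,0,-1]])
    tgt=np.array([x,y,z+.164]);sh=Rm.T@(tgt-p)*1000
    rv=np.degrees(R.from_matrix(Rm.T@Rt).as_rotvec())/5
    print("t",round(s["time"],2),"grasp",(p+Rm[:,2]*.164).round(4),"yaw",cur.round(2),"q",np.round(s["joint_positions"],0).tolist(),"F",np.round(s["contact_force"],1),"w",round(s["grip_width"]*1000,1),"gf",round(s["grasp_force"],1))
    print("shift",sh.round(1),"turn",rv.round(2))
if __name__=="__main__":
    import sys;to(*map(float,sys.argv[1:]))
E
python3 go.py .4596 -.0275 .24 13.96
```

```text
t 0.15 grasp [ 0.2023 -0.5911  0.2401] yaw 18.9 q [70.0, 19.0, -4.0, 84.0, 1.0, 77.0, -5.0] F [ 0.   0.5 -1.5] w 86.7 gf 0.0
shift [ 425.9 -450.     0.6] turn [-0.01  0.    0.99]
```

play_rows([
  [60,14,-15,0,0,0,0],
  [60,27,-28,0,0,0,0],
  [60,27,-28,0,0,0,0],
  [60,27,-28,0,0,0,0],
  [60,27,-28,0,0,0,0],
  [60,27,-28,0,0,0,0],
  [60,27,-28,0,0,0,0],
  [60,27,-28,0,0,0,0],
])

```text
time: 0.95
ee_pos: [0.3265, -0.3243, 0.4046]
ee_rot: [[0.946, 0.324, -0.0], [0.324, -0.946, -0.0], [-0.0, 0.0, -1.0]]
contact_force: [0.3, -0.4, -0.0]
grip_width: 0.0603
grasp_force: 0.0
```

play_rows([
  [60,27,-28,0,0,0,0],
  [60,27,-28,0,0,0,0],
  [60,27,-28,0,0,0,0],
  [60,27,-28,0,0,0,0],
  [60,27,-28,0,0,0,0],
  [60,27,-28,0,0,0,0],
  [60,27,-28,0,0,0,0],
  [60,27,-28,0,0,0,0.98],
])

```text
time: 1.75
ee_pos: [0.4582, -0.0425, 0.4048]
ee_rot: [[0.97, 0.241, 0.0], [0.241, -0.97, -0.0], [0.0, 0.0, -1.0]]
contact_force: [0.4, -1.1, 0.9]
grip_width: 0.0603
grasp_force: 0.0
```

```bash
python3 go.py .4596 -.0275 .15 13.96; python3 -c "
from h import *
c=camera_model('wrist');im,d=snapshot('wrist');np.savez('w1',im=im,d=d)
import pickle;pickle.dump(c,open('w1.pkl','wb'));cv2.imwrite('pics/w1.png',im)"
```

```text
t 1.75 grasp [ 0.4583 -0.0426  0.2408] yaw 13.96 q [37.0, -0.0, -37.0, 106.0, -0.0, 74.0, -76.0] F [ 0.4 -1.1  0.9] w 60.3 gf 0.0
shift [  5.  -14.3  90.8] turn [ 0. -0.  0.]
```

View pics/w1.png

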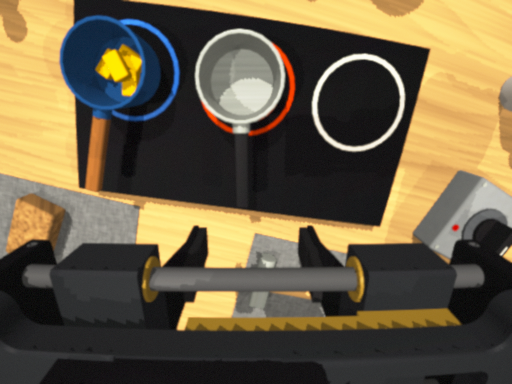

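The wrist view shows the grey pan rim at (240,77), its handle running down to (243,205), the white ring at (358,102), and the blue pan at (103,62) with its handle along (97,150).

```bash
cat > mw.py <<'E'
from h import *
import pickle,sys
n=sys.argv[1];cam=pickle.load(open(n+".pkl","rb"));Z=np.load(n+".npz");im,d=Z["im"],Z["d"]
H=cv2.cvtColor(im,cv2.COLOR_BGR2HSV).astype(int);h,s,v=H[...,0],H[...,1],H[...,2];Y,X=np.mgrid[:384,:512];P=cloud(cam,d)
def circ(m,z):
    W=onplane(cam,np.c_[X[m],Y[m]],z)[:,:2]
    for _ in range(8):
        q=np.linalg.lstsq(np.c_[2*W,np.ones(len(W))],(W**2).sum(1),rcond=None)[0];r=np.sqrt(q[2]+q[:2]@q[:2]);e=abs(np.linalg.norm(W-q[:2],axis=1)-r);W=W[e<max(2.5*np.median(e),.002)]
    return q[:2].round(4),r.round(4),len(W)
near=lambda x,y,r:np.hypot(P[...,0]-x,P[...,1]-y)<r
vis=Y<225
m=near(.576,-.1475,.07)&(s<60)&(v>150)&vis&(P[...,2]<.045);print("white",circ(m,.035),np.median(P[m][:,2]).round(4))
m=((h<8)|(h>172))&(s>150)&(v>100)&near(.562,-.008,.075)&vis&(P[...,2]<.045)
if m.sum()>20:print("orange",circ(m,.035),np.median(P[m][:,2]).round(4))
m=(h>100)&(h<120)&(s>120)&near(.546,.131,.075)&vis&(P[...,2]<.042)
if m.sum()>20:print("blue ring",circ(m,.035),np.median(P[m][:,2]).round(4))
for nm,cx,cy in [("wax",*map(float,sys.argv[2:4])),("empty",*map(float,sys.argv[4:6]))]:
    r=np.hypot(P[...,0]-cx,P[...,1]-cy)
    m=(P[...,2]>.088)&(P[...,2]<.105)&(r<.056)&vis
    if m.sum()<20: continue
    print(nm,"rim",circ(m,.095),np.median(P[m][:,2]).round(4))
    m=(P[...,2]>.07)&(P[...,2]<.1)&(r>.055)&(r<.16)&(P[...,0]<cx)&vis&(abs(P[...,1]-cy)<.05)
    if m.sum()<20: continue
    q=onplane(cam,np.c_[X[m],Y[m]],.0865)[:,:2];L=cv2.fitLine(q.astype(np.float32),cv2.DIST_HUBER,0,.01,.01).ravel();L*=np.sign(L[0])
    print(nm,"handle",len(q),"ang",np.degrees(np.arctan2(L[1],L[0])).round(2),"pt",q.mean(0).round(4),"z",np.median(P[m][:,2]).round(4))
E
python3 mw.py w1 .545 .135 .561 -.003
```

```text
white (array([ 0.5758, -0.1489]), np.float64(0.0554), 1466) 0.0364
orange (array([ 0.5611, -0.0083]), np.float64(0.0564), 410) 0.0361
blue ring (array([0.5465, 0.1237]), np.float64(0.0507), 1372) 0.0366
wax rim (array([0.5452, 0.1338]), np.float64(0.0423), 1602) 0.0947
wax handle 1237 ang -2.7 pt [0.4491 0.1361] z 0.0866
empty rim (array([ 0.5634, -0.0031]), np.float64(0.0421), 1480) 0.0952
empty handle 1033 ang 13.89 pt [ 0.4694 -0.0267] z 0.0869
```

play_rows([
  [60,3.2,-6.5,10,0,0,0],
  [60,3.2,-6.4,20,0,0,0],
  [60,0,0,30,0,0,0],
  [60,0,0,30,0,0,0],
  [60,0,0,30,0,0,0],
  [60,0,0,20,0,0,0],
  [60,0,0,14,0,0,0],
  [60,0,0,6,0,0,0],
])

```text
time: 2.6
ee_pos: [0.4604, -0.0307, 0.2433]
ee_rot: [[0.97, 0.242, -0.002], [0.242, -0.97, 0.0], [-0.002, -0.001, -1.0]]
contact_force: [0.3, 0.2, 0.1]
grip_width: 0.0599
grasp_force: 0.0
```

```bash
python3 go.py .4614 -.0285 .08 13.9
```

```text
t 2.6 grasp [ 0.46   -0.0306  0.0793] yaw 13.98 q [34.0, 12.0, -38.0, 116.0, 9.0, 55.0, -85.0] F [0.3 0.2 0.1] w 59.9 gf 0.0
shift [ 1.5 -1.8 -0.7] turn [-0.01  0.02  0.02]
```

play_rows([
  [60,1.5,-1.8,0,0,0,0],
  [40,0,0,0,0,0,0],
  [30,0,0,0,0,0,0],
  [22,0,0,0,0,0,0],
  [14,0,0,0,0,0,0],
  [8,0,0,0,0,0,0],
  [8,0,0,0,0,0,0],
  [8,0,0,0,0,0,0],
], squeeze=45)

```text
time: 3.4
ee_pos: [0.4621, -0.028, 0.2448]
ee_rot: [[0.97, 0.242, 0.0], [0.242, -0.97, -0.0], [0.0, 0.0, -1.0]]
contact_force: [-0.6, -0.7, 1.2]
grip_width: 0.0157
grasp_force: 45.0
```

```bash
python3 go.py .4739 -.1745 .08 14
```

```text
t 3.4 grasp [ 0.4621 -0.028   0.0808] yaw 13.99 q [33.0, 12.0, -38.0, 116.0, 9.0, 55.0, -85.0] F [-0.6 -0.7  1.2] w 15.7 gf 45.0
shift [-24.  145.    0.8] turn [ 0. -0. -0.]
```

play_rows([
  [8,-0.35,2.1,0,0,0,0],
  [8,-1.6,10,0,0,0,0],
  [8,-1.6,10,0,0,0,0],
  [8,-1.6,10,0,0,0,0],
  [8,-1.6,10,0,0,0,0],
  [8,-1.6,10,0,0,0,0],
  [8,-1.6,10,0,0,0,0],
  [8,-1.6,10,0,0,0,0],
])

```text
time: 4.2
ee_pos: [0.4683, -0.1015, 0.2448]
ee_rot: [[0.97, 0.242, 0.0], [0.242, -0.97, -0.0], [-0.0, 0.0, -1.0]]
contact_force: [0.2, 3.5, 1.7]
grip_width: 0.0152
grasp_force: 45.1
```

play_rows([
  [8,-1.6,10,0,0,0,0],
  [8,-1.6,10,0,0,0,0],
  [8,-1.6,10,0,0,0,0],
  [8,-1.6,10,0,0,0,0],
  [8,-1.6,10,0,0,0,0],
  [8,-1.6,10,0,0,0,0],
  [8,-1.6,10,0,0,0,0],
  [8,-0.35,2.1,0,0,0,0],
])

```text
time: 5.0
ee_pos: [0.4745, -0.175, 0.2447]
ee_rot: [[0.971, 0.24, 0.0], [0.24, -0.971, -0.001], [-0.0, 0.001, -1.0]]
contact_force: [-1.1, 2.3, 1.8]
grip_width: 0.0154
grasp_force: 45.0
```

play_rows([
  [8,0,0,0,0,0,0],
  [8,0,0,0,0,0,0],
  [20,0,0,0,0,0,0],
  [35,0,0,0,0,0,0],
  [50,0,0,0,0,0,0],
  [60,0,0,0,0,0,0],
  [60,0,0,-5,0,0,0],
  [60,0,0,-15,0,0,0],
])

```text
time: 5.8
ee_pos: [0.4741, -0.1732, 0.2644]
ee_rot: [[0.97, 0.242, -0.002], [0.242, -0.97, 0.001], [-0.002, -0.002, -1.0]]
contact_force: [0.4, 0.1, 0.4]
grip_width: 0.0521
grasp_force: 0.0
```

play_rows([
  [60,0,0,-20,0,0,0],
  [60,0,0,-20,0,0,0],
  [60,0,0,-20,0,0,0],
  [60,0,0,-20,0,0,0],
  [60,0,-10,-20,0,0,0],
  [60,0,-25,-15,0,0,0],
  [60,0,-25,0,0,0,0],
  [60,0,-10,0,0,0,0],
])

```text
time: 6.6
ee_pos: [0.4574, -0.1032, 0.3814]
ee_rot: [[0.97, 0.244, 0.002], [0.244, -0.97, -0.001], [0.002, 0.001, -1.0]]
contact_force: [-1.1, -0.3, -0.2]
grip_width: 0.0599
grasp_force: 0.0
```

```bash
cat > wsnap.py <<'E'
from h import *
import pickle,sys
n=sys.argv[1];c=camera_model('wrist');im,d=snapshot('wrist');np.savez(n,im=im,d=d);pickle.dump(c,open(n+'.pkl','wb'));cv2.imwrite(f'pics/{n}.png',im)
E
python3 wsnap.py w2; python3 mw.py w2 .545 .135 .575 -.148; python3 go.py .45 .15 .2 -2.7
```

```text
white (array([ 0.5786, -0.1351]), np.float64(0.0442), 1344) 0.0404
orange (array([ 0.56 , -0.009]), np.float64(0.0498), 756) 0.0357
blue ring (array([0.5459, 0.1285]), np.float64(0.054), 1399) 0.0364
wax rim (array([0.5446, 0.1317]), np.float64(0.0416), 1293) 0.0943
wax handle 1556 ang -2.6 pt [0.4495 0.1343] z 0.0863
empty rim (array([ 0.5757, -0.1489]), np.float64(0.0422), 1628) 0.0952
empty handle 1285 ang 13.76 pt [ 0.4823 -0.1708] z 0.0869
t 6.65 grasp [ 0.4575 -0.1029  0.2169] yaw 14.18 q [43.0, 2.0, -36.0, 107.0, 1.0, 71.0, -70.0] F [ 0.9  0.6 -0.9] w 60.1 gf 0.0
shift [  54.8 -246.9   16.7] turn [ 0.01 -0.01  3.38]
```

View pics/w2.png

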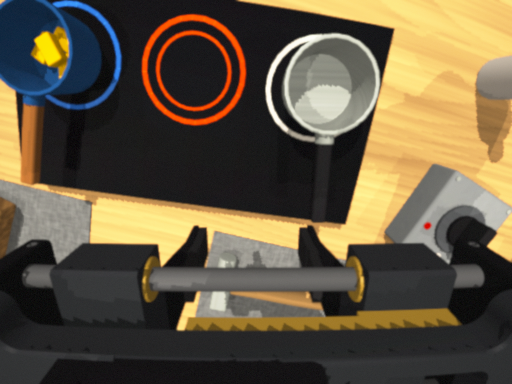

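The wrist view shows the empty pan at (331,86), set on the white ring, the orange double ring at (194,70) free, and the blue pan at (40,45).

play_rows([
  [60,4,-25,0,0,0,0],
  [60,7.6,-40,0,0,0,0],
  [60,7.5,-40,0,0,0,0],
  [60,7.5,-40,0,0,0,0],
  [60,7.5,-40,0,0,0,0],
  [60,4,-32,0,0,0,0],
  [60,3.5,-20,0,0,0,1.7],
  [60,0,0,0,0,0,1.67],
])

```text
time: 7.45
ee_pos: [0.4405, 0.1367, 0.3801]
ee_rot: [[0.999, -0.052, 0.0], [-0.052, -0.999, 0.001], [0.0, -0.001, -1.0]]
contact_force: [1.1, -0.5, 0.1]
grip_width: 0.06
grasp_force: 0.0
```

```bash
python3 wsnap.py w3; python3 mw.py w3 .545 .135 .575 -.148; python3 go.py .440 .136 .08 -2.65
```

```text
white (array([ 0.5759, -0.1487]), np.float64(0.0548), 754) 0.0368
orange (array([ 0.5609, -0.011 ]), np.float64(0.0497), 1717) 0.0362
blue ring (array([0.5432, 0.1197]), np.float64(0.0466), 1565) 0.0399
wax rim (array([0.5451, 0.1352]), np.float64(0.0421), 1712) 0.0952
wax handle 1191 ang -1.74 pt [0.4492 0.139 ] z 0.0869
empty rim (array([ 0.5731, -0.1279]), np.float64(0.0268), 534) 0.0937
t 7.5 grasp [0.4408 0.1352 0.2159] yaw -3.61 q [27.0, 2.0, -50.0, 107.0, 2.0, 71.0, -117.0] F [ 0.1 -1.1 -0.6] w 60.1 gf 0.0
shift [ -0.9  -0.7 135.9] turn [-0.    0.   -0.19]
```

play_rows([
  [60,-0.9,-2.5,10,0,0,-0.19],
  [60,0,0,25,0,0,0],
  [60,0,0,30,0,0,0],
  [60,0,0,30,0,0,0],
  [60,0,0,25,0,0,0],
  [60,0,0,11,0,0,0],
  [60,0,0,4.5,0,0,0],
  [60,0,0,0,0,0,0],
])

```text
time: 8.3
ee_pos: [0.4401, 0.1369, 0.2443]
ee_rot: [[0.999, -0.032, -0.0], [-0.032, -0.999, 0.0], [-0.0, -0.0, -1.0]]
contact_force: [-0.4, -0.4, -0.2]
grip_width: 0.0601
grasp_force: 0.0
```

play_rows([
  [50,0,0,0,0,0,0],
  [40,0,0,0,0,0,0],
  [30,0,0,0,0,0,0],
  [22,0,0,0,0,0,0],
  [14,0,0,0,0,0,0],
  [8,0,0,0,0,0,0],
  [8,0,0,0,0,0,0],
  [8,0,0,0,0,0,0],
], squeeze=45)

```text
time: 9.1
ee_pos: [0.4399, 0.1373, 0.2443]
ee_rot: [[0.999, -0.033, 0.0], [-0.033, -0.999, 0.0], [0.0, -0.0, -1.0]]
contact_force: [-0.3, 0.7, 0.2]
grip_width: 0.0156
grasp_force: 45.0
```

```bash
python3 wsnap.py w4; python3 mw.py w4 .545 .135 .575 -.148; python3 go.py .456 -.006 .08
```

```text
t 9.15 grasp [0.4399 0.1373 0.0803] yaw -1.88 q [23.0, 14.0, -49.0, 116.0, 13.0, 56.0, -125.0] F [-1.2  1.   0.5] w 15.5 gf 45.0
shift [ 20.8 142.7   0.3] turn [-0. -0.  0.]Traceback (most recent call last):
  File "mw.py", line 12, in <module>
    m=near(.576,-.1475,.07)&(s<60)&(v>150)&vis&(P[...,2]<.045);print("white",circ(m,.035),np.median(P[m][:,2]).round(4))
                                                                             ~~~~^^^^^^^^
  File "mw.py", line 6, in circ
    W=onplane(cam,np.c_[X[m],Y[m]],z)[:,:2]
      ~~~~~~~^^^^^^^^^^^^^^^^^^^^^^^^
  File "h.py", line 9, in onplane
    o,d=ray(cam,uv); return o+d*((z-o[2])/d[:,2])[:,None]
        ~~~^^^^^^^^
  File "h.py", line 5, in ray
    p=cv2.undistortPoints(uv.reshape(-1,1,2),K,np.array([cam["k1"],0,0,0.])).reshape(-1,2)
      ~~~~~~~~~~~~~~~~~~~^^^^^^^^^^^^^^^^^^^^^^^^^^^^^^^^^^^^^^^^^^^^^^^^^^^
cv2.error: OpenCV(4.12.0) /io/opencv/modules/calib3d/src/undistort.dispatch.cpp:347: error: (-215:Assertion failed) CV_IS_MAT(_src) && CV_IS_MAT(_dst) && (_src->rows == 1 || _src->cols == 1) && (_dst->rows == 1 || _dst->cols == 1) && _src->cols + _src->rows - 1 == _dst->rows + _dst->cols - 1 && (CV_MAT_TYPE(_src->type) == CV_32FC2 || CV_MAT_TYPE(_src->type) == CV_64FC2) && (CV_MAT_TYPE(_dst->type) == CV_32FC2 || CV_MAT_TYPE(_dst->type) == CV_64FC2) in function 'cvUndistortPointsInternal'
```

play_rows([
  [8,0.25,1.05,0,0,0,0],
  [8,1.45,10,0,0,0,0],
  [8,1.45,10,0,0,0,0],
  [8,1.45,10,0,0,0,0],
  [8,1.45,10,0,0,0,0],
  [8,1.45,10,0,0,0,0],
  [8,1.45,10,0,0,0,0],
  [8,1.45,10,0,0,0,0],
])

```text
time: 9.95
ee_pos: [0.448, 0.0648, 0.2443]
ee_rot: [[0.999, -0.033, 0.0], [-0.033, -0.999, -0.0], [0.0, 0.0, -1.0]]
contact_force: [0.1, 3.1, 0.4]
grip_width: 0.0153
grasp_force: 45.0
```

play_rows([
  [8,1.45,10,0,0,0,0],
  [8,1.45,10,0,0,0,0],
  [8,1.45,10,0,0,0,0],
  [8,1.45,10,0,0,0,0],
  [8,1.45,10,0,0,0,0],
  [8,1.45,10,0,0,0,0],
  [8,1.45,10,0,0,0,0],
  [8,0.25,1.05,0,0,0,0],
])

```text
time: 10.75
ee_pos: [0.4561, -0.0074, 0.2442]
ee_rot: [[0.999, -0.035, -0.0], [-0.035, -0.999, -0.001], [-0.0, 0.001, -1.0]]
contact_force: [0.5, 0.9, 1.6]
grip_width: 0.0157
grasp_force: 45.0
```

play_rows([
  [8,0,0,0,0,0,0],
  [8,0,0,0,0,0,0],
  [20,0,0,0,0,0,0],
  [35,0,0,0,0,0,0],
  [50,0,0,0,0,0,0],
  [60,0,0,0,0,0,0],
  [60,0,0,-5,0,0,0],
  [60,0,0,-15,0,0,0],
])

```text
time: 11.55
ee_pos: [0.4555, -0.0056, 0.2638]
ee_rot: [[0.999, -0.033, -0.002], [-0.033, -0.999, 0.001], [-0.002, -0.0, -1.0]]
contact_force: [-0.4, -0.1, -0.0]
grip_width: 0.0519
grasp_force: 0.0
```

play_rows([
  [60,0,0,-20,0,0,0],
  [60,0,0,-25,0,0,0],
  [60,0,0,-25,0,0,0],
  [60,0,0,-25,0,0,0],
  [60,0,0,-20,0,0,0],
  [60,0,0,-10,0,0,0],
  [60,0,0,0,0,0,0],
  [60,0,0,0,0,0,0],
])

```text
time: 12.35
ee_pos: [0.4557, -0.0057, 0.3885]
ee_rot: [[0.999, -0.033, -0.001], [-0.033, -0.999, -0.0], [-0.001, 0.0, -1.0]]
contact_force: [-0.0, 0.7, 0.0]
grip_width: 0.0603
grasp_force: 0.0
```

```bash
python3 wsnap.py w5; python3 mw.py w5 .561 -.009 .575 -.148; python3 go.py .457 .399 .21
```

```text
white (array([ 0.5801, -0.1375]), np.float64(0.046), 1226) 0.0402
orange (array([ 0.5619, -0.0092]), np.float64(0.0565), 426) 0.0361
blue ring (array([0.5457, 0.1305]), np.float64(0.0554), 2149) 0.036
wax rim (array([ 0.5611, -0.0105]), np.float64(0.0421), 1591) 0.0951
wax handle 1147 ang -2.05 pt [ 0.4651 -0.0065] z 0.0869
empty rim (array([ 0.5757, -0.148 ]), np.float64(0.0423), 1852) 0.095
empty handle 1370 ang 13.83 pt [ 0.4823 -0.1691] z 0.0869
t 12.4 grasp [ 0.4554 -0.0057  0.2242] yaw -1.9 q [40.0, 0.0, -45.0, 107.0, 0.0, 72.0, -96.0] F [ 0.2  0.  -1.1] w 60.2 gf 0.0
shift [ -12.1 -404.5   14.3] turn [-0.    0.02 -0.  ]
```

View pics/w5.png

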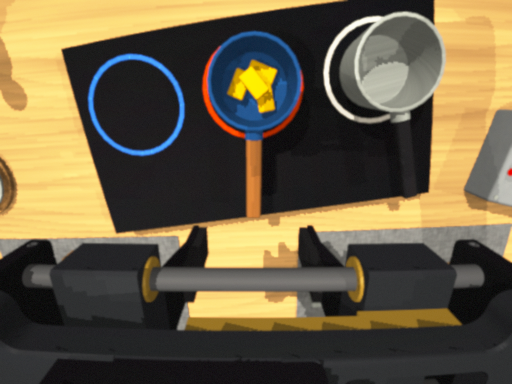

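The wrist view shows the blue pan centred on the orange ring at (253,85), the blue ring empty at (137,104), and the empty pan at (399,62).

play_rows([
  [60,-1.1,-20,0,0,0,0],
  [60,-1.1,-38.5,0,0,0,0],
  [60,-1.1,-38.5,0,0,0,0],
  [60,-1.1,-38.5,0,0,0,0],
  [60,-1.1,-38.5,0,0,0,0],
  [60,-1.1,-38.5,0,0,0,0],
  [60,-1.1,-38.5,0,0,0,0],
  [60,-1.1,-38.5,0,0,0,0],
])

```text
time: 13.2
ee_pos: [0.4566, 0.2853, 0.388]
ee_rot: [[0.999, -0.034, -0.001], [-0.034, -0.999, -0.0], [-0.001, 0.001, -1.0]]
contact_force: [1.3, -0.2, 1.1]
grip_width: 0.0602
grasp_force: 0.0
```

play_rows([
  [60,-1.1,-38.5,0,0,0,0],
  [60,-1.1,-38.5,0,0,0,0],
  [60,-1.1,-38,0,0,0,0],
  [60,0,0,0,0,0,-1.68],
  [60,0,0,0,0,0,-1.68],
  [60,0,0,0,0,0,-1.68],
  [60,0,0,0,0,0,-1.68],
  [60,0,0,0,0,0,-1.68],
])

```text
time: 14.0
ee_pos: [0.4575, 0.39, 0.3873]
ee_rot: [[0.761, 0.649, -0.003], [0.649, -0.761, -0.001], [-0.003, -0.001, -1.0]]
contact_force: [-0.6, -0.4, -0.6]
grip_width: 0.0597
grasp_force: 0.0
```

```bash
python3 wsnap.py w6;  python3 go.py .457 .399 .042; python3 - <<'E'
from h import *
import pickle
c=pickle.load(open("w6.pkl","rb"));P=cloud(c,np.load("w6.npz")["d"]);Y=np.mgrid[:384,:512][0]
r=np.hypot(P[...,0]-.457,P[...,1]-.399)
for a,b in((.045,.065),(.012,.024)):
    m=(P[...,2]>a)&(P[...,2]<b)&(r<.07);q=P[m]
    if len(q)>5:
        (x,y),R=cv2.minEnclosingCircle((q[:,:2]*1000).astype(np.float32));print(len(q),x,y,R,np.median(q[:,2]),q.min(0),q.max(0))
E
```

```text
t 14.05 grasp [0.457  0.3897 0.2233] yaw 40.97 q [-3.0, 26.0, -55.0, 87.0, 21.0, 79.0, -108.0] F [-0.2 -0.1 -0.2] w 60.1 gf 0.0
shift [  6.1  -7.  181.3] turn [-0.01  0.04 -0.  ]
264 458.2796630859375 400.253662109375 10.877006530761719 0.05348398602259771 [0.44825804 0.38979662 0.04611982] [0.46914063 0.41112519 0.0554232 ]
3793 458.5863037109375 400.1949462890625 47.99245834350586 0.018666625024873984 [0.41119648 0.35268981 0.01558223] [0.50629697 0.44800796 0.02131151]
```

View pics/w6.png

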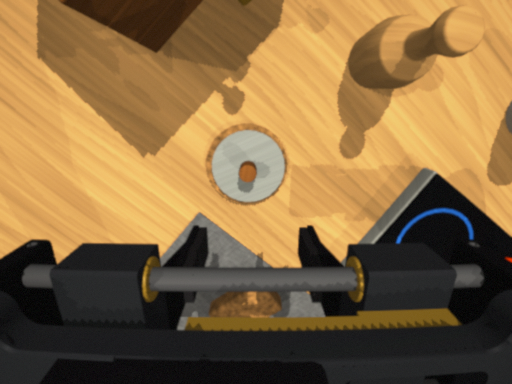

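The wrist view shows the lid at (248,165) with its knob at (248,172), well clear of the mallet and cabinet.

play_rows([
  [60,4,-3.6,15,0,0,0],
  [60,3.9,-3.5,30,0,0,0],
  [60,0,0,35,0,0,0],
  [60,0,0,35,0,0,0],
  [60,0,0,30,0,0,0],
  [60,0,0,20,0,0,0],
  [60,0,0,10,0,0,0],
  [60,0,0,4,0,0,0],
])

```text
time: 14.85
ee_pos: [0.4584, 0.4004, 0.208]
ee_rot: [[0.766, 0.642, -0.003], [0.642, -0.766, -0.001], [-0.003, -0.001, -1.0]]
contact_force: [-0.2, 0.5, 0.4]
grip_width: 0.0603
grasp_force: 0.0
```

```bash
python3 go.py .4583 .4002 .043 41
```

```text
t 14.85 grasp [0.4578 0.4002 0.044 ] yaw 39.97 q [-9.0, 37.0, -49.0, 95.0, 30.0, 62.0, -116.0] F [-0.2  0.5  0.4] w 60.3 gf 0.0
shift [-0.2  0.1  1. ] turn [-0.01  0.04 -0.21]
```

play_rows([
  [45,0,0,0,0,0,0],
  [32,0,0,0,0,0,0],
  [24,0,0,0,0,0,0],
  [15,0,0,0,0,0,0],
  [15,0,0,0,0,0,0],
  [15,0,0,0,0,0,0],
  [15,0,0,-4,0,0,0],
  [15,0,0,-10,0,0,0],
], squeeze=25)

```text
time: 15.65
ee_pos: [0.4587, 0.4002, 0.2235]
ee_rot: [[0.765, 0.644, -0.003], [0.644, -0.765, -0.001], [-0.003, -0.001, -1.0]]
contact_force: [-1.0, 0.3, -0.6]
grip_width: 0.0211
grasp_force: 25.0
```

play_rows([
  [15,0,0,-20,0,0,0],
  [15,0,0,-25,0,0,0],
  [15,0,0,-25,0,0,0],
  [15,0,0,-25,0,0,0],
  [15,0,0,-15,0,0,0],
  [15,0,0,-6,0,0,0],
  [15,0,0,0,0,0,0],
  [15,0,0,0,0,0,0],
])

```text
time: 16.45
ee_pos: [0.459, 0.4002, 0.3387]
ee_rot: [[0.765, 0.644, -0.002], [0.644, -0.765, -0.001], [-0.002, -0.0, -1.0]]
contact_force: [0.0, -0.5, -1.7]
grip_width: 0.0213
grasp_force: 25.0
```

```bash
python3 go.py .5610 -.0095 .17 14
```

```text
t 16.45 grasp [0.4586 0.4    0.1747] yaw 40.08 q [-5.0, 29.0, -53.0, 89.0, 24.0, 74.0, -111.0] F [ 0.  -0.5 -1.7] w 21.3 gf 25.0
shift [-185.7  379.2    5. ] turn [0.   0.03 5.22]
```

play_rows([
  [15,-5.3,11.1,0,0,0,0],
  [15,-12.5,25.5,0,0,0,0],
  [15,-12.5,25.5,0,0,0,0],
  [15,-12.5,25.5,0,0,0,0],
  [15,-12.5,25.5,0,0,0,0],
  [15,-12.5,25.5,0,0,0,0],
  [15,-12.5,25.5,0,0,0,0],
  [15,-12.5,25.5,0,0,0,0],
])

```text
time: 17.25
ee_pos: [0.5102, 0.1934, 0.339]
ee_rot: [[0.766, 0.643, -0.002], [0.643, -0.766, -0.001], [-0.002, -0.001, -1.0]]
contact_force: [0.4, -0.6, -1.1]
grip_width: 0.0208
grasp_force: 25.0
```

play_rows([
  [15,-12.5,25.5,0,0,0,0],
  [15,-12.5,25.5,0,0,0,0],
  [15,-12.5,25.5,0,0,0,0],
  [15,-12.5,25.5,0,0,0,0],
  [15,-12.5,25.5,0,0,0,0],
  [15,-12.5,25.5,0,0,0,0],
  [15,-12.5,25.5,0,0,0,0],
  [15,-5.4,11.1,0,0,0,0],
])

```text
time: 18.05
ee_pos: [0.5611, -0.0132, 0.3388]
ee_rot: [[0.768, 0.641, -0.003], [0.641, -0.768, -0.001], [-0.003, -0.001, -1.0]]
contact_force: [-0.1, -0.0, -0.5]
grip_width: 0.0214
grasp_force: 25.0
```

play_rows([
  [15,0,0,0,0,0,0],
  [15,0,0,5,0,0,0],
  [15,0,0,10,0,0,0],
  [15,0,0,8,0,0,0],
  [15,0,0,2,0,0,0],
  [15,0,0,0,0,0,0],
  [15,0,0,0,0,0,0],
  [15,0,0,0,0,0,0],
])

```text
time: 18.85
ee_pos: [0.5612, -0.0091, 0.3151]
ee_rot: [[0.765, 0.644, -0.001], [0.644, -0.765, -0.0], [-0.001, -0.0, -1.0]]
contact_force: [-0.2, -0.5, -1.3]
grip_width: 0.0211
grasp_force: 25.0
```

```bash
python3 go.py .5610 -.0095 .125; python3 - <<'E'
from h import *
for n in("top","scene"):
    im,d=snapshot(n);np.savez(n+"2",im=im,d=d);cv2.imwrite(f"pics/{n}2.png",im)
a=cv2.imread("pics/top2.png")[140:260,150:310];b=cv2.imread("pics/scene2.png")[150:270,180:340]
cv2.imwrite("pics/c2.png",cv2.resize(np.hstack([a,b]),None,fx=2.5,fy=2.5,interpolation=cv2.INTER_CUBIC))
E
```

```text
t 18.85 grasp [ 0.5611 -0.0091  0.1511] yaw 40.09 q [36.0, 22.0, -48.0, 98.0, 17.0, 68.0, -66.0] F [-0.2 -0.5 -1.3] w 21.1 gf 25.0
shift [-0.4  0.2 26.1] turn [-0.    0.01 -0.  ]
```

View pics/c2.png

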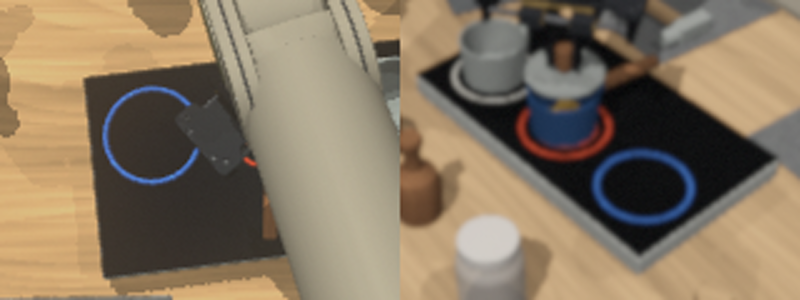

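The scene crop shows the lid hovering level and centred above the blue pan at (563,70); the top view of it is hidden by the arm.

play_rows([
  [15,0,0,4,0,0,0],
  [15,0,0,5,0,0,0],
  [15,0,0,5,0,0,0],
  [15,0,0,4,0,0,0],
  [15,0,0,3,0,0,0],
  [15,0,0,2,0,0,0],
  [15,0,0,1.5,0,0,0],
  [15,0,0,0,0,0,0],
])

```text
time: 19.75
ee_pos: [0.5612, -0.009, 0.2912]
ee_rot: [[0.765, 0.644, -0.001], [0.644, -0.765, -0.001], [-0.001, -0.0, -1.0]]
contact_force: [-4.9, -0.4, 9.3]
grip_width: 0.0214
grasp_force: 25.0
```

play_rows([
  [15,0,0,0.5,0,0,0],
  [15,0,0,0.5,0,0,0],
  [15,0,0,0.5,0,0,0],
  [15,0,0,0.5,0,0,0],
  [15,0,0,0,0,0,0],
  [15,0,0,0,0,0,0],
  [15,0,0,0,0,0,0],
  [15,0,0,0,0,0,0],
])

```text
time: 20.55
ee_pos: [0.5612, -0.0088, 0.291]
ee_rot: [[0.765, 0.644, -0.0], [0.644, -0.765, -0.002], [-0.001, 0.001, -1.0]]
contact_force: [-13.1, -1.8, 28.6]
grip_width: 0.0209
grasp_force: 25.0
```

play_rows([
  [15,0,0,-0.5,0,0,0],
  [15,0,0,-0.5,0,0,0],
  [15,0,0,-0.5,0,0,0],
  [15,0,0,-0.5,0,0,0],
  [15,0,0,0,0,0,0],
  [15,0,0,0,0,0,0],
  [15,0,0,0,0,0,0],
  [15,0,0,0,0,0,0],
])

```text
time: 21.35
ee_pos: [0.5612, -0.0091, 0.2912]
ee_rot: [[0.765, 0.644, -0.001], [0.644, -0.765, -0.001], [-0.001, 0.0, -1.0]]
contact_force: [-4.3, -0.4, 8.1]
grip_width: 0.0214
grasp_force: 25.0
```

```bash
python3 go.py .5610 -.0095 .125;python3 wsnap.py w7; python3 - <<'E'
from h import *
im,d=snapshot("scene");np.savez("scene3",im=im,d=d);D=d
b=im[160:240,210:310];a=cv2.imread("pics/w7.png")[0:240,130:430]
cv2.imwrite("pics/c3.png",np.hstack([cv2.resize(b,(500,400),interpolation=cv2.INTER_CUBIC),cv2.resize(a,(300,400))]))
c=camera_model("scene");P=cloud(c,d);m=(np.hypot(P[...,0]-.561,P[...,1]+.009)<.06)&(P[...,2]>.093)&(P[...,2]<.12)
q=P[m];print(len(q),np.median(q[:,2]))
A=np.linalg.lstsq(np.c_[q[:,:2]-[.561,-.009],np.ones(len(q))],q[:,2],rcond=None)[0];print("plane",A)
import pickle;c=pickle.load(open("w7.pkl","rb"));P=cloud(c,np.load("w7.npz")["d"]);m=(np.hypot(P[...,0]-.561,P[...,1]+.009)<.06)&(P[...,2]>.093)&(P[...,2]<.118);q=P[m];print(len(q))
A=np.linalg.lstsq(np.c_[q[:,:2]-[.561,-.009],np.ones(len(q))],q[:,2],rcond=None)[0];print("plane",A,np.median(q[:,2]));(x,y),R=cv2.minEnclosingCircle((q[:,:2]*1000).astype(np.float32));print(x,y,R)
E
```

```text
t 21.35 grasp [ 0.561  -0.0092  0.1272] yaw 40.08 q [35.0, 23.0, -47.0, 99.0, 19.0, 66.0, -67.0] F [-4.3 -0.4  8.1] w 21.4 gf 25.0
shift [-0.4  0.2  2.2] turn [0.   0.01 0.  ]
436 0.10024169681974382
plane [-0.008675   -0.01804105  0.1014957 ]
8096
plane [-0.0285291  -0.02545128  0.10130788] 0.09997448363685497
561.5261840820312 -8.073700904846191 47.848655700683594
```

View pics/c3.png

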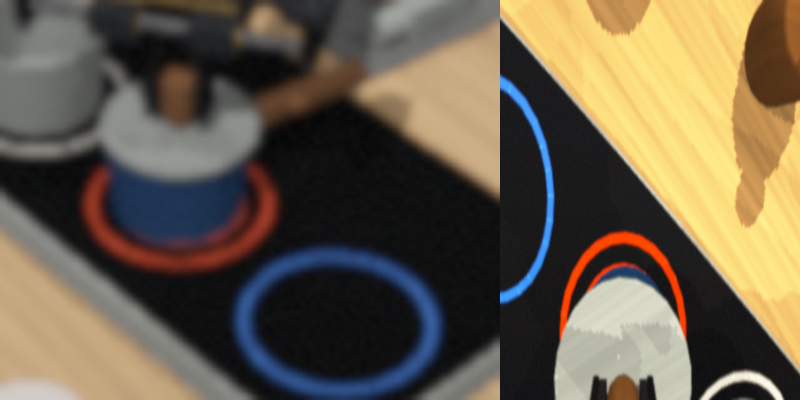

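The scene crop shows the lid flat on the blue pan's rim at (180,125), and depth puts its top at 100 mm, so it is seated; I release it.

play_rows([
  [15,0,0,-0.5,0,0,0],
  [15,0,0,0,0,0,0],
  [22,0,0,0,0,0,0],
  [35,0,0,0,0,0,0],
  [50,0,0,0,0,0,0],
  [50,0,0,0,0,0,0],
  [50,0,0,-5,0,0,0],
  [50,0,0,-15,0,0,0],
])

```text
time: 22.25
ee_pos: [0.5607, -0.0093, 0.3104]
ee_rot: [[0.765, 0.644, -0.003], [0.644, -0.765, 0.0], [-0.003, -0.002, -1.0]]
contact_force: [-0.1, 0.4, 0.7]
grip_width: 0.0479
grasp_force: 0.0
```

play_rows([
  [50,0,0,-20,0,0,0],
  [50,0,0,-25,0,0,0],
  [50,0,0,-25,0,0,0],
  [50,0,0,-20,0,0,0],
  [50,0,0,-5,0,0,0],
  [50,0,0,0,0,0,0],
  [50,0,0,0,0,0,0],
  [50,0,0,0,0,0,0],
])

```text
time: 23.05
ee_pos: [0.561, -0.0093, 0.4048]
ee_rot: [[0.765, 0.644, -0.003], [0.644, -0.765, -0.0], [-0.002, -0.002, -1.0]]
contact_force: [0.2, 0.5, -0.1]
grip_width: 0.05
grasp_force: 0.0
```

```bash
python3 wsnap.py w8; python3 - <<'E'
from h import *
import pickle;c=pickle.load(open("w8.pkl","rb"));P=cloud(c,np.load("w8.npz")["d"]);Y=np.mgrid[:384,:512][0];m=(Y<230)&(np.hypot(P[...,0]-.561,P[...,1]+.009)<.06)&(P[...,2]>.09)&(P[...,2]<.112);q=P[m]
A=np.linalg.lstsq(np.c_[q[:,:2]-[.561,-.009],np.ones(len(q))],q[:,2],rcond=None)[0];print(len(q),"plane",A,np.median(q[:,2]));(x,y),R=cv2.minEnclosingCircle((q[:,:2]*1000).astype(np.float32));print(x,y,R)
E
python3 go.py .461 -.378 .215 -13
```

```text
5278 plane [ 0.00153234 -0.00095542  0.09997901] 0.09995121178738298
557.7898559570312 -8.642342567443848 50.36497497558594
t 23.1 grasp [ 0.5606 -0.0093  0.2408] yaw 40.09 q [38.0, 17.0, -49.0, 91.0, 13.0, 78.0, -63.0] F [0.6 0.1 0.2] w 49.9 gf 0.0
shift [-313.9  217.7   26.1] turn [-1.000e-02  3.000e-02  1.062e+01]
```

play_rows([
  [50,-24.1,16.7,0,0,0,0],
  [50,-24.1,16.7,0,0,0,0],
  [50,-24.1,16.7,0,0,0,0],
  [50,-24.1,16.7,0,0,0,0],
  [50,-24.1,16.7,0,0,0,0],
  [50,-24.1,16.7,0,0,0,0],
  [50,-24.1,16.7,0,0,0,0],
  [50,-24.1,16.7,0,0,0,0],
])

```text
time: 23.9
ee_pos: [0.4992, -0.2366, 0.4053]
ee_rot: [[0.765, 0.644, -0.002], [0.644, -0.765, 0.0], [-0.001, -0.001, -1.0]]
contact_force: [-0.0, -0.8, -0.2]
grip_width: 0.0499
grasp_force: 0.0
```

play_rows([
  [50,-24.1,16.7,0,0,0,0],
  [50,-24.1,16.7,0,0,0,0],
  [50,-24.1,16.7,0,0,0,0],
  [50,-24.1,16.7,0,0,0,0],
  [50,-24.1,16.7,0,0,0,0],
  [50,0,0,0,0,0,0],
  [50,0,0,0,0,0,0],
  [50,0,0,0,0,0,0],
])

```text
time: 24.7
ee_pos: [0.4619, -0.3758, 0.4057]
ee_rot: [[0.764, 0.645, -0.001], [0.645, -0.764, 0.001], [-0.001, -0.001, -1.0]]
contact_force: [-0.5, 1.6, -0.5]
grip_width: 0.0498
grasp_force: 0.0
```

```bash
python3 wsnap.py w9; python3 go.py .461 -.378 .087 167; python3 - <<'E'
from h import *
import pickle;c=pickle.load(open("w9.pkl","rb"));im=np.load("w9.npz")["im"];P=cloud(c,np.load("w9.npz")["d"]);Y=np.mgrid[:384,:512][0]
r=np.hypot(P[...,0]-.461,P[...,1]+.378)
m=(Y<235)&(P[...,2]>.084)&(P[...,2]<.105)&(r<.05);q=P[m]
R=cv2.minAreaRect((q[:,:2]*1000).astype(np.float32));print("bar top",len(q),np.median(q[:,2]),R)
m=(Y<235)&(P[...,2]>.044)&(P[...,2]<.056)&(r<.1);q=P[m]
R=cv2.minAreaRect((q[:,:2]*1000).astype(np.float32));print("box top",len(q),np.median(q[:,2]),R)
cv2.imwrite("pics/w9.png",im)
E
```

```text
t 24.75 grasp [ 0.4617 -0.3757  0.2419] yaw 40.19 q [65.0, 19.0, -38.0, 87.0, 12.0, 78.0, -24.0] F [ 0.7 -1.1  0.3] w 49.7 gf 0.0
shift [ -2.1   1.3 154.9] turn [-2.000e-02 -1.000e-02 -2.536e+01]
bar top 491 0.0941758328153296 ((461.7673034667969, -379.04046630859375), (14.387903213500977, 41.615325927734375), 75.35577392578125)
box top 5808 0.05067997433265903 ((461.56304931640625, -378.87933349609375), (110.16928100585938, 120.78330993652344), 75.98141479492188)
```

View pics/w9.png

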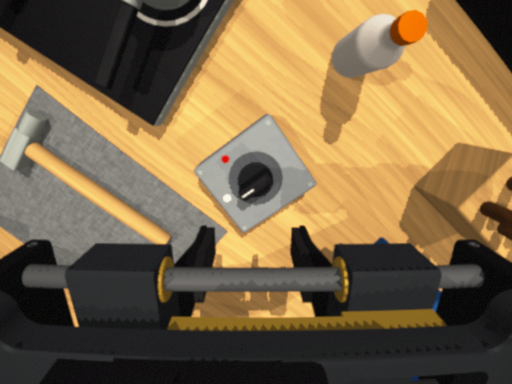

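The wrist view shows the switch box at (255,175), its bar knob at (256,182) pointing to the white dot (227,198), and the red dot at (225,159).

play_rows([
  [50,-2.1,2.5,0,0,0,0],
  [50,0,0,0,0,0,-1.67],
  [50,0,0,0,0,0,-1.67],
  [50,0,0,0,0,0,-1.67],
  [50,0,0,0,0,0,-1.67],
  [50,0,0,0,0,0,-1.67],
  [50,0,0,0,0,0,-1.67],
  [50,0,0,0,0,0,-1.67],
])

```text
time: 25.55
ee_pos: [0.4615, -0.3799, 0.4061]
ee_rot: [[-0.155, 0.988, -0.001], [0.988, 0.155, -0.0], [-0.0, -0.001, -1.0]]
contact_force: [0.7, 0.0, -0.3]
grip_width: 0.0502
grasp_force: 0.0
```

play_rows([
  [50,0,0,0,0,0,-1.67],
  [50,0,0,0,0,0,-1.67],
  [50,0,0,0,0,0,-1.67],
  [50,0,0,0,0,0,-1.67],
  [50,0,0,0,0,0,-1.67],
  [50,0,0,0,0,0,-1.67],
  [50,0,0,0,0,0,-1.67],
  [50,0,0,0,0,0,-1.67],
])

```text
time: 26.35
ee_pos: [0.4615, -0.38, 0.4061]
ee_rot: [[-0.969, 0.247, -0.001], [0.247, 0.969, -0.0], [0.001, -0.001, -1.0]]
contact_force: [0.6, -0.4, -0.3]
grip_width: 0.0503
grasp_force: 0.0
```

play_rows([
  [50,0,0,15,0,0,0],
  [50,0,0,25,0,0,0],
  [50,0,0,25,0,0,0],
  [50,0,0,25,0,0,0],
  [50,0,0,10,0,0,0],
  [50,0,0,0,0,0,0],
  [50,0,0,0,0,0,0],
  [50,0,0,0,0,0,0],
])

```text
time: 27.15
ee_pos: [0.4616, -0.3804, 0.3072]
ee_rot: [[-0.967, 0.254, 0.0], [0.254, 0.967, -0.001], [-0.001, -0.001, -1.0]]
contact_force: [0.5, -0.1, -0.3]
grip_width: 0.0496
grasp_force: 0.0
```

```bash
python3 go.py .4617 -.379 .087 165.7
```

```text
t 27.15 grasp [ 0.4617 -0.3806  0.1432] yaw 165.29 q [78.0, 30.0, -56.0, 93.0, 26.0, 71.0, 92.0] F [ 0.5 -0.1 -0.3] w 49.6 gf 0.0
shift [ 0.3  1.4 56.2] turn [-0.02  0.01 -0.08]
```

play_rows([
  [50,0.3,1.4,12,0,0,-0.08],
  [50,0,0,20,0,0,0],
  [50,0,0,15,0,0,0],
  [50,0,0,7,0,0,0],
  [50,0,0,1.5,0,0,0],
  [40,0,0,0,0,0,0],
  [30,0,0,0,0,0,0],
  [22,0,0,0,0,0,0],
])

```text
time: 27.95
ee_pos: [0.4614, -0.379, 0.2511]
ee_rot: [[-0.969, 0.247, -0.0], [0.247, 0.969, -0.001], [0.0, -0.001, -1.0]]
contact_force: [-0.1, 0.1, -0.2]
grip_width: 0.0337
grasp_force: 0.0
```

play_rows([
  [14,0,0,0,0,0,0],
  [8,0,0,0,0,0,0],
  [8,0,0,0,0,0,0],
  [8,0,0,0,0,0,0],
  [8,0,0,0,0,0,0],
  [8,0,0,0,0,0,0],
  [8,0,0,0,0,0,0],
  [8,0,0,0,0,0,0],
], squeeze=40)

```text
time: 28.75
ee_pos: [0.4612, -0.3789, 0.2506]
ee_rot: [[-0.969, 0.246, -0.001], [0.246, 0.969, -0.0], [0.001, -0.001, -1.0]]
contact_force: [-1.7, 1.0, 3.4]
grip_width: 0.014
grasp_force: 40.0
```

```bash
python3 go.py .4617 -.379 .087 97
```

```text
t 28.75 grasp [ 0.461  -0.379   0.0866] yaw 165.73 q [76.0, 34.0, -54.0, 96.0, 30.0, 66.0, 90.0] F [-1.7  1.   3.4] w 14.0 gf 40.0
shift [-0.5  0.  -0.4] turn [-1.000e-02 -1.000e-02  1.375e+01]
```

play_rows([
  [8,0,0,0,0,0,0.8],
  [8,0,0,0,0,0,0.8],
  [8,0,0,0,0,0,0.8],
  [8,0,0,0,0,0,0.8],
  [8,0,0,0,0,0,0.8],
  [8,0,0,0,0,0,0.8],
  [8,0,0,0,0,0,0.8],
  [8,0,0,0,0,0,0.8],
])

```text
time: 29.55
ee_pos: [0.4615, -0.3785, 0.2506]
ee_rot: [[-0.69, 0.724, -0.001], [0.724, 0.69, 0.0], [0.001, -0.0, -1.0]]
contact_force: [1.4, 0.7, 3.5]
grip_width: 0.0139
grasp_force: 40.0
```

play_rows([
  [8,0,0,0,0,0,0.9],
  [8,0,0,0,0,0,0.9],
  [8,0,0,0,0,0,0.9],
  [8,0,0,0,0,0,0.9],
  [8,0,0,0,0,0,0.9],
  [8,0,0,0,0,0,0.9],
  [8,0,0,0,0,0,0.9],
  [8,0,0,0,0,0,0.6],
])

```text
time: 30.35
ee_pos: [0.4619, -0.3782, 0.2506]
ee_rot: [[-0.158, 0.987, 0.0], [0.987, 0.158, 0.0], [0.0, 0.0, -1.0]]
contact_force: [2.0, 1.4, 1.9]
grip_width: 0.0139
grasp_force: 40.0
```

play_rows([
  [8,0,0,0,0,0,0.3],
  [8,0,0,0,0,0,0],
  [16,0,0,0,0,0,0],
  [30,0,0,0,0,0,0],
  [45,0,0,0,0,0,0],
  [50,0,0,0,0,0,0],
  [50,0,0,-10,0,0,0],
  [50,0,0,-20,0,0,0],
])

```text
time: 31.15
ee_pos: [0.4606, -0.3788, 0.28]
ee_rot: [[-0.134, 0.991, -0.003], [0.991, 0.134, 0.002], [0.002, -0.003, -1.0]]
contact_force: [1.4, 0.4, 0.2]
grip_width: 0.046
grasp_force: 0.0
```

play_rows([
  [50,0,0,-30,0,0,0],
  [50,0,0,-35,0,0,0],
  [50,0,0,-30,0,0,0],
  [50,0,0,-25,0,0,0],
  [50,0,0,-20,0,0,0],
  [50,-40,0,-5,0,0,0],
  [50,-40,0,0,0,0,0],
  [50,0,0,0,0,0,0],
])

```text
time: 31.95
ee_pos: [0.4703, -0.4636, 0.4248]
ee_rot: [[-0.128, 0.992, -0.002], [0.992, 0.128, -0.001], [-0.001, -0.002, -1.0]]
contact_force: [-1.5, -0.1, -0.8]
grip_width: 0.0499
grasp_force: 0.0
```

```bash
python3 - <<'E'
from h import *
import pickle;s=get_state();print(s["time"],s["ee_pos"],s["ee_rot"])
c=camera_model("wrist");im,d=snapshot("wrist");P=cloud(c,d);Y,X=np.mgrid[:384,:512]
r=np.hypot(P[...,0]-.461,P[...,1]+.378);m=(Y<235)&(P[...,2]>.084)&(P[...,2]<.105)&(r<.05);q=P[m]
if len(q)>9:print("bar",len(q),cv2.minAreaRect((q[:,:2]*1000).astype(np.float32)))
cv2.imwrite("pics/w10.png",im)
t,d=snapshot("top");c=camera_model("top");P=cloud(c,d)
for x,y in((.561,-.009),(.5757,-.1485)):
    m=(np.hypot(P[...,0]-x,P[...,1]-y)<.07)&(P[...,2]>.088)&(P[...,2]<.108);q=P[m]
    if len(q)>9:print(len(q),cv2.minEnclosingCircle((q[:,:2]*1000).astype(np.float32)),np.median(q[:,2]))
sc,_=snapshot("scene");
cv2.imwrite("pics/end.png",np.vstack([np.hstack([cv2.resize(t,(400,300)),cv2.resize(sc,(400,300))]),np.hstack([cv2.resize(im,(400,300)),cv2.resize(t[150:270,260:420],(400,300))])]))
E
```

```text
31.95 [ 0.47025315 -0.4635515   0.42475612] [[-1.28261646e-01  9.91737523e-01 -2.37395657e-03]
 [ 9.91740081e-01  1.28259433e-01 -1.06272942e-03]
 [-7.49466319e-04 -2.49065530e-03 -9.99996617e-01]]
bar 485 ((461.7205505371094, -379.202880859375), (13.33801555633545, 40.50931930541992), 7.296037197113037)
882 ((550.081298828125, -7.8810224533081055), 58.56283187866211) 0.09965549466575396
177 ((563.9935913085938, -148.2989044189453), 55.8640251159668) 0.0943919344123545
```

View pics/end.png

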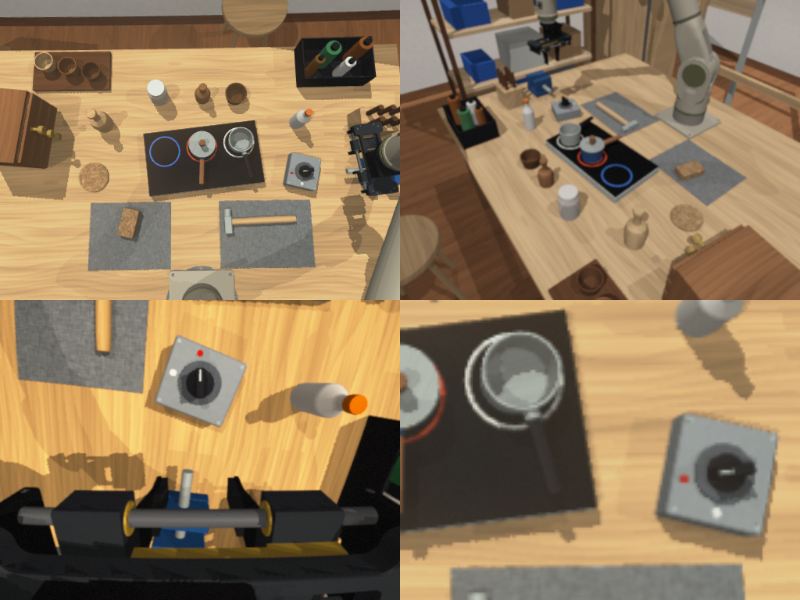

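The bar now lies along 97° and points at the red dot (200,352 in the wrist panel). That is a 68° clockwise turn, so the knob is on. The lid is on the blue pan on the orange ring, the empty pan is on the white ring, and the arm touches nothing.

```bash
python3 -c "
from workcell import *
print(finish_job())"
```

```text
the job is handed in; nothing more can be done
None
```

The job is done and handed in after about 32 s on the robot's clock: the empty pan is on the white parking ring, the blue pan is on the heating ring with its lid seated, and the knob is clicked over to on.

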